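# Mark the third gap and push the buffer block home

## Robot

A 6-joint arm with a two-finger parallel gripper is mounted at the origin on the work surface. World frame = base frame: x ahead of the robot, y to its left, z up, the work surface at z = 0. Lengths are in m, angles in rad, forces in N, time in s.
With the tool pointing down it reaches from about 0.35 to 0.775 m from the base axis. Payload 7.3 kg.
Tool frame: the origin (TCP) lies on the centre line of the jaws, within the pads' length; the fingertips stand 14 mm ahead of it and the grasp point (between the pads) lies 5 mm behind it; z points along the fingers, y is the line along which they close (so a half turn about z gives the same grasp; the last joint's range is limited). The gripper opens to 92 mm and grips with 3 to 60 N. Pads are 19 mm wide; open, the fingers measure 130 mm over their backs; the gripper's body (75 mm by 190 mm) begins 47 mm behind the grasp point.
Start: joints at [-1.365, 0.342, 1.524, -0, 1.275, -0.146], TCP at [0.181, -0.493, 0.241] pointing down, gripper open.
Joint ranges: [-2.53, 2.53], [-0.77, 2.02], [0.04, 2.7], [-1, 4.14], [0.28, 2.66], [-3.11, 3.11]. Speed limits (rad/s): [2.57, 2.57, 3.14, 3.14, 3.14, 3.14].

## Interface

Orientations are given as a unit quaternion [x, y, z, w].
In Python, from bench import sensors, read_camera, order, boxes_of, pinpoint gives the robot as it stands.
- The arm moves only by the tool arm_command, never from a script. Its argument "series" is a list of rows, each a list of 2 entries, a list of its own where there are three numbers: the shift along the world's x, y, z in m, then the turn about the world's z in degrees. A call has 1 to 10 rows; each row is the pose to reach, as a shift and turn from the pose commanded when the call began; what a row does not reach only later rows make up. A row lasts 1/10 s, in which the tool goes at most 50 mm and 8.59 degrees, less where a joint would pass 70% of its speed; a pose out of reach is approached as far as the arm can. A call with a gripper value outside its range is refused whole. "claw" is the finger opening in m, from 0 to 0.0918, set as the call begins (left out, the last holds). The fingers move at their own pace and stop on an object; "grip_force" is the grip in N (left out, the last holds). Time passes only in rows, so rows that repeat a pose let the fingers close. It gives the time, the measured TCP pose, the force, the opening and the grip force at its end, in the units of the state.
- sensors.read_state(): the state, without advancing time (a new reading comes with each control period).
- read_camera(name): name is "scene" or "top" or "wrist"; returns a dict with "img" (420x560x3 uint8, blue, green, red), "intrinsics" (3x3 intrinsics, pixels), "dist_coeffs" ([k1, k2, p1, p2, k3] as OpenCV has them; the pictures are not rectified), "R" (3x3) and "t" (3): a world point X has camera coordinates R X + t; the wrist camera has in their place "mount" (4x4, takes a point from camera to tool coordinates, whose origin is the TCP and whose axes are the flange's). Camera axes: x right, y down, z forward; pixel columns grow to the right and rows downward; lengths in m; the calibration is good to about 2 mm. A picture is of the moment at which its call begins: read the wrist's pose just before it. There is no depth.
- order.close_job(): hands the job in; it is judged then, once.
Trained networks look in a picture, given as the dict that the camera call returned (one of the last four; its "shot" number tells which), for a name from the list of things; names that differ only in an ending like _2 or _b are one class to them, and where a whole thing is asked for, a point or a joint stands for the part that bears it (a point fixed in the world has none). Each returns a list of dicts, best first, with "score" (0 to 1); they miss things now and then, are a little off and sometimes report something else, mostly with a low value. They report only what shows in the picture. A call takes as long as a camera call. They do not tell look-alikes from the thing itself.
- boxes_of(picture, label): "location" ([x, y, z] in m, in world coordinates, good to about 4 mm: the middle of the surface that is visible of it).
- pinpoint(picture, label): "location" ([x, y, z] in m, in world coordinates, good to about 4 mm: a listed point, or the origin of a listed thing).
The state is a dict: "clock": time; "joints": joint angles; "dq": joint speeds; "tau": joint torques, N m; "position": TCP position; "tcp_rot": TCP orientation; "wrist_force": force on the tool from outside, world axes, zero at the start; "torque": the same for the moment, N m; "width": finger opening in m; "gripper_force": force on a finger pad.
Only numpy, scipy, OpenCV 4.12 (cv2) and the standard library are available. Lean on these libraries where they do the work, as an engineer would, in place of code of your own. Each camera call takes 0.05 s, during which the arm holds its last target. There are 200 camera calls.

## Task

The coral marker is parked at one end of the rail behind the divider rack. With a fingertip, push it along the rail, counting the gaps from the end where it is parked (filled and empty gaps alike), and stop with it centred behind the third gap; then push the pink buffer block across the table, endways and fully home, into that same third gap. Only push: nothing may be lifted or tipped over, and the teal block, the jar and the polish bottle stay where they are.

Things in the scene. Friction and masses are not known exactly. Their poses are not given: they have to be found in the camera images.
- rack: Fixed grey rack, 18 mm high: seven 6 mm dividers along its x make six 36 mm gaps (centres y = +-21, +-63, +-105 mm), floor is the table, open to -x (noses at x = -33), back wall face at x = +30. Behind it a rail along y centred on x = +55 (x 36 to 74, y -149 to 149), 18 mm high, slotted on top. Origin on the table, mid rack. Third gap: y = +21 counted from the +y end, y = -21 from the -y end.
- marker: Coral marker, loose, about 50 g: a shoe 25 x 60 x 8 mm (x, y, z) held under the rail's lips, a stem 12 x 30 mm (x, y) out of the slot up to 46 mm above the table, a small pointer towards the gaps. Slides along the rail with friction, stays where left. Origin: centre of the shoe's underside, 4 mm above the table. Parked behind an outermost gap, 102 to 112 mm from mid rack, at the +y or -y end.
- end_block: Black fixed end block in the rail's other end, opposite the marker; shoe 25 x 60 mm and a stub 12 x 30 mm, top 24 mm above the table. Origin: centre of its underside. Not to be moved.
- buffer_center (a point): Centre of the loose pink-and-white nail buffer block to be pushed, 70 x 26 x 26 mm (x, y, z), about 60 g, lying on the table in front of the rack, +x end towards the gaps, skewed up to 17 degrees. When home against the back wall its centre is at x = -5 mm in the rack frame and its rear end sticks out 7 mm in front of the dividers' noses.
- buffer: The same pink block, origin at the centre of its underside; x along its length, z up.
- stored: Teal buffer block, 70 x 26 x 26 mm, loose, already home in an outermost gap (y = +105 mm). Leave it. Origin: centre of the underside.
- jar: White gel jar, 42 mm diameter, 36 mm high, loose, on the table beside the front of the rack. Leave it. Origin: centre of the underside.
- polish: Dark red polish bottle with black cap, 32 mm diameter, 66 mm high, loose, on the table beside the front of the rack at the other side from the jar. Leave it. Origin: centre of the underside.
Mind the look-alikes: they are no part of the job. Leave any orange or purple look-alike of the buffer alone. What is shaped like the marker but blue is not meant.

How it is judged:
On the way, in this order (a step that is already met when the one before it is completed fails the run):
1. the marker stands behind the third gap from the end where it was parked (within 11 mm of the gap's centre line) (((y of end_block in the frame of rack below 0 m and y of marker in the frame of rack between 0.01 and 0.032 m) or (y of end_block in the frame of rack above 0 m and y of marker in the frame of rack between -0.032 and -0.01 m)) and linear speed of marker below 0.02 m/s), for 0.3 s.
2. the pink block is home in that same gap (((y of end_block in the frame of rack below 0 m and y of buffer_center in the frame of rack between 0.013 and 0.029 m) or (y of end_block in the frame of rack above 0 m and y of buffer_center in the frame of rack between -0.029 and -0.013 m)) and x of buffer_center in the frame of rack between -0.01 and 0 m and angle between the x axis of buffer and the x axis of rack, either way round below 0.2 rad and height (world z) of buffer_center below 0.018 m and angle between buffer's own z axis and vertical below 0.15 rad and linear speed of buffer below 0.02 m/s), for 0.3 s.
At the end, for the whole second after the job is handed in: The marker stands still in the rail within 11 mm of the third gap's centre line, counted from the end where it was parked; the pink block lies flat and at rest in that gap, endways, within 5 mm of the back wall and within 0.2 rad of the gap's direction (all of step 1 and all of step 2); the robot touches nothing.
It fails at once if the pink block is lifted or tipped (height (world z) of buffer_center above 0.026 m or angle between buffer's own z axis and vertical above 0.4 rad).
It fails at once if the marker is lifted or pulled out of the rail (height (world z) of marker above 0.016 m or angle between marker's own z axis and vertical above 0.4 rad).
It fails at once if the teal block, the jar or the polish bottle is disturbed (moved 15 mm or tipped) (distance of any of stored, jar, polish from where it was at the start of the episode above 0.015 m or angle between any of stored, jar, polish's own z axis and vertical above 0.4 rad).
It also fails if it takes over 64 s, if anything falls off the work surface, if the arm or the gripper's body presses on something with over 40 N, if the wrist force passes 120 N, or if a joint passes its speed limit or range.

## Working session

There is one attempt and no reset: what is moved stays moved. The work goes in short steps, Python scripts to look and compute and a tool call to move; the robot and the scene stay as the last step left them, time stands still between calls to the robot, and variables do not carry over. Pictures are saved under pics/ and viewed, at most 10 in all, crops included, and the job is handed in when it is done.

Besides the shell and the picture viewer there is one more tool, called after "Request:" as a command line: name --argument value ..., lists and objects as JSON in quotes. arm_command: Moves the arm, as the interface text tells. Its arguments: {"type":"object","properties":{"series":{"type":"array","items":{"type":"array"}},"claw":{"type":"number"},"grip_force":{"type":"number"}},"required":["series"]}

```bash
mkdir -p pics; cat > look.py <<'E'
from bench import sensors, read_camera, order, boxes_of, pinpoint
import cv2, numpy as np
E
python3 - <<'E'
from look import *
for c in ("top","scene"):
    p=read_camera(c); cv2.imwrite(f"pics/{c}0.png",p["img"])
    for n in ["rack","marker","end_block","buffer_center","buffer","stored","jar","polish"]:
        print(c,n,[(np.round(d["location"],3).tolist(),round(d["score"],2)) for d in pinpoint(p,n)][:4])
s=sensors.read_state();print(s)
E
```

```text
top rack [([0.593, 0.02, -0.003], 0.95)]
top marker [([0.657, -0.212, -0.0], 0.97), ([0.634, -0.096, 0.006], 0.79)]
top end_block [([0.658, 0.12, 0.007], 0.6)]
top buffer_center [([0.486, 0.001, 0.011], 0.97), ([0.394, -0.061, 0.014], 0.96), ([0.482, 0.089, 0.013], 0.56)]
top buffer [([0.482, 0.0, -0.001], 0.83), ([0.394, -0.065, 0.004], 0.83), ([0.49, 0.083, -0.003], 0.66)]
top stored [([0.596, 0.119, -0.002], 0.63)]
top jar [([0.573, 0.225, 0.0], 0.56), ([0.594, 0.022, -0.004], 0.47)]
top polish [([0.47, -0.18, -0.001], 0.86)]
scene rack [([0.592, 0.018, 0.002], 0.75)]
scene marker [([0.656, -0.21, -0.002], 0.92), ([0.635, -0.1, -0.0], 0.57)]
scene end_block [([0.657, 0.118, 0.002], 0.67), ([0.567, 0.226, -0.0], 0.67)]
scene buffer_center [([0.486, 0.088, 0.013], 0.84), ([0.484, 0.001, 0.014], 0.65), ([0.399, -0.063, 0.013], 0.55)]
scene buffer [([0.395, -0.066, 0.002], 0.9), ([0.487, 0.001, 0.003], 0.73), ([0.488, 0.088, 0.004], 0.69)]
scene stored [([0.593, 0.122, 0.003], 0.67)]
scene jar [([0.567, 0.228, 0.002], 0.68)]
scene polish [([0.468, -0.183, 0.001], 0.91)]
{'clock': 0.9, 'joints': array([-1.36499512e+00,  3.41980848e-01,  1.52411662e+00,  7.95848826e-06,
        1.27539961e+00, -1.45976894e-01]), 'dq': array([-0.00172722,  0.00090764, -0.00032856, -0.00151886, -0.00053269,
        0.00013919]), 'tau': array([-4.81511579e-04, -4.31127048e+01, -2.44475645e+01,  7.18406704e-02,
        4.83327918e-02,  1.83978230e-06]), 'position': array([ 0.18093456, -0.49284727,  0.24074465]), 'tcp_rot': array([9.84571561e-01, 1.74982398e-01, 5.23454119e-06, 4.76551012e-05]), 'wrist_force': array([-0.74295962,  0.5843238 , -0.31818595]), 'torque': array([-0.02089585,  0.01326127,  0.01451481]), 'gripper_force': 0.0, 'width': 0.09175843651457855}
```

View pics/top0.png

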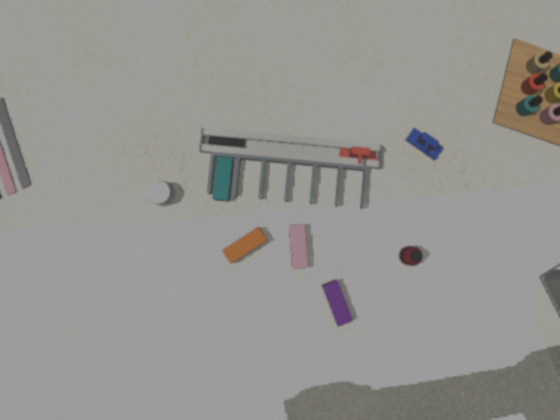

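View pics/scene0.png

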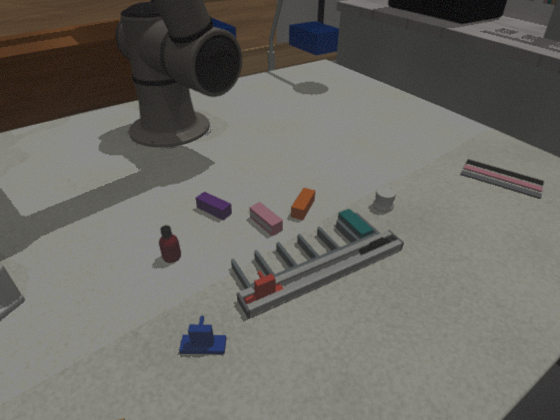

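The coral marker is at the -y end (image about 360,155) and the black end block is at +y (227,142). The third gap is therefore rack y = -21. Pink is at (299,246), with orange and purple look-alikes beside it, and the blue "marker" is at (425,143). Next I'll bring the wrist camera over the rack for better accuracy.

Request:
arm_command --series '[[[0.34, 0.45, 0.06], -26], [[0.34, 0.45, 0.06], -26], [[0.34, 0.45, 0.06], -26], [[0.34, 0.45, 0.06], -26], [[0.34, 0.45, 0.06], -26], [[0.34, 0.45, 0.06], -26], [[0.34, 0.45, 0.06], -26], [[0.34, 0.45, 0.06], -26], [[0.34, 0.45, 0.06], -26], [[0.34, 0.45, 0.06], -26]]' --claw 0

```text
clock: 1.9
position: [0.4762, -0.1016, 0.2932]
tcp_rot: [0.999, -0.051, 0.0, 0.0]
wrist_force: [1.3, -0.5, 0.2]
width: 0.0166
gripper_force: 0.0
```

Request:
arm_command --series '[[[0.0, 0.0, 0], 0], [[0.0, 0.0, 0], 0], [[0.0, 0.0, 0], 0]]'

```text
clock: 2.2
position: [0.4747, -0.1042, 0.2924]
tcp_rot: [0.999, -0.051, -0.0, 0.0]
wrist_force: [-0.0, -0.4, -0.5]
width: 0.0006
gripper_force: 0.0
```

```bash
cat >> look.py <<'E'
from scipy.spatial.transform import Rotation as Ro
def wrist():
    s=sensors.read_state(); p=read_camera("wrist")
    T=np.eye(4);T[:3,:3]=Ro.from_quat(s["tcp_rot"]).as_matrix();T[:3,3]=s["position"]
    C=T@np.array(p["mount"]); p["Rw"]=C[:3,:3].T; p["tw"]=-C[:3,:3].T@C[:3,3]
    return p
def static(c):
    p=read_camera(c); p["Rw"]=np.array(p["R"]);p["tw"]=np.array(p["t"]); return p
def proj(p,X):
    return cv2.projectPoints(np.float64(X).reshape(-1,1,3),cv2.Rodrigues(p["Rw"])[0],p["tw"],np.array(p["intrinsics"]),np.array(p["dist_coeffs"]))[0].reshape(-1,2)
def onplane(p,uv,z):
    n=cv2.undistortPoints(np.float64(uv).reshape(-1,1,2),np.array(p["intrinsics"]),np.array(p["dist_coeffs"])).reshape(-1,2)
    d=np.c_[n,np.ones(len(n))]@p["Rw"]; o=-p["Rw"].T@p["tw"]
    return o+d*((z-o[2])/d[:,2])[:,None]
E
python3 - <<'E'
from look import *
s=sensors.read_state();print(s["clock"],s["position"],s["tcp_rot"],s["width"],s["wrist_force"])
p=wrist(); cv2.imwrite("pics/w1.png",p["img"]); print("cam",-p["Rw"].T@p["tw"],p["Rw"][2])
for n in ["rack","marker","end_block","buffer_center","stored","jar","polish"]:
    print(n,[(np.round(d["location"],3).tolist(),round(d["score"],2)) for d in pinpoint(p,n)][:4])
E
```

```text
2.2 [ 0.47465519 -0.1041524   0.29243309] [ 9.98682526e-01 -5.13129498e-02 -4.04467054e-04  1.73337647e-04] 0.0006147685541924455 [-0.00329342 -0.43710353 -0.50080263]
cam [ 0.5492171  -0.11172233  0.43620737] [-0.27554087  0.02836631 -0.96087074]
rack [([0.593, 0.017, -0.001], 0.79)]
marker [([0.635, -0.095, 0.004], 0.91), ([0.654, -0.213, -0.002], 0.85)]
end_block [([0.656, 0.119, 0.004], 0.67)]
buffer_center [([0.489, 0.087, 0.012], 0.89), ([0.485, 0.0, 0.012], 0.88), ([0.397, -0.063, 0.013], 0.56)]
stored [([0.596, 0.121, 0.001], 0.66)]
jar [([0.565, 0.224, -0.001], 0.69)]
polish [([0.471, -0.183, 0.001], 0.95)]
```

View pics/w1.png

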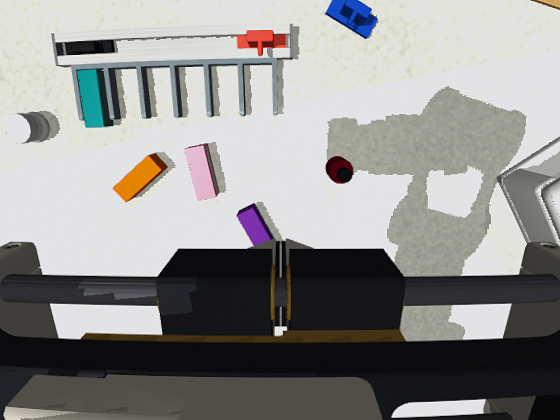

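```bash
python3 - <<'E'
from look import *
im=cv2.imread("pics/w1.png")
cv2.imwrite("pics/w1c.png",cv2.resize(im[15:215,45:305],None,fx=3,fy=3,interpolation=cv2.INTER_CUBIC)[:600,:])
E
```

```text
(no output)
```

View pics/w1c.png

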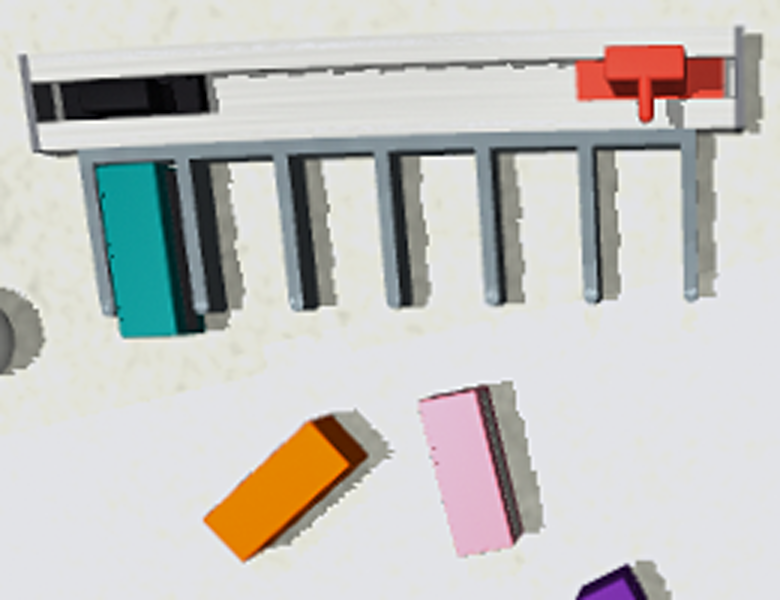

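```bash
cat > geo.py <<'E'
from look import *
# rack fit from nose centres seen in w1
E
python3 - <<'E'
from look import *
p=wrist()
f=lambda L:np.array(L)/3+[45,15]-0.33
N=onplane(p,f([(109,311),(201,308),(296,304),(393,302),(491,299),(592,296),(691,295)]),.018)[:,:2]
m=np.array([[-31.5,y] for y in range(126,-127,-42)])/1000
B=onplane(p,f([(84,152),(182,155),(282,155),(381,151),(483,147),(585,143),(689,135)]),.018)[:,:2]  # junction with back wall
def fit(A,W):
    a,w=A.mean(0),W.mean(0);U,S,V=np.linalg.svd((W-w).T@(A-a));R=U@np.diag([1,np.linalg.det(U@V)])@V
    return R,w-R@a
R,o=fit(m,N);print("noses: yaw",np.degrees(np.arctan2(R[1,0],R[0,0])),o,"res mm",np.round((N-(m@R.T+o))*1000,1).tolist())
print("wall junctions rack fr",np.round((B-o)@R*1000,1).tolist())
P=onplane(p,f([(420,400),(473,389),(515,545),(460,556)]),.026)[:,:2]
d=(P[0]-P[3]+P[1]-P[2])/2
print("pink",P.mean(0),"L",np.linalg.norm(d),"W",np.linalg.norm(P[0]-P[1]),np.linalg.norm(P[2]-P[3]),"yaw",np.degrees(np.arctan2(d[1],d[0])),"rackfr",(P.mean(0)-o)@R)
St=onplane(p,f([(606,46),(684,46)]),.046)[:,:2]
St2=onplane(p,f([(607,81),(684,81)]),.046)[:,:2]
print("stem",St.mean(0),St2.mean(0),"rackfr",(St-o)@R,(St2-o)@R)
# triangulate marker stem/pink with top camera: network
q=static("top")
for n in("marker","buffer_center","rack","end_block"):
    for d in boxes_of(q,n)[:3]: print(n,np.round(d["location"],3),round(d["score"],2))
print(proj(q,np.c_[N,[.018]*7]).round(1).tolist())
E
```

```text
noses: yaw -5.029039114776436 [0.59350096 0.01773505] res mm [[0.0, -0.4], [-0.1, 0.2], [0.2, 0.2], [-0.2, 0.3], [-0.0, 0.3], [0.2, -0.5], [-0.1, -0.2]]
wall junctions rack fr [[33.6, 126.1], [30.4, 83.7], [28.6, 41.2], [28.6, -0.3], [28.8, -42.5], [29.3, -84.3], [31.5, -126.6]]
pink [ 0.48668872 -0.00061789] L 0.0698832485192638 W 0.023475376885543166 0.025359994190617102 yaw 5.090173853461139 rackfr [-0.10479223 -0.02764552]
stem [ 0.64235114 -0.09829831] [ 0.63022822 -0.09705758] rackfr [[ 0.05912799 -0.09680683]
 [ 0.05853938 -0.12580206]] [[ 0.04693673 -0.09671784]
 [ 0.04636061 -0.12554455]]
marker [ 0.634 -0.097  0.03 ] 0.82
marker [ 0.653 -0.205  0.009] 0.59
buffer_center [0.487 0.002 0.025] 0.92
buffer_center [0.482 0.084 0.025] 0.83
buffer_center [ 0.388 -0.064  0.027] 0.78
rack [0.638 0.018 0.015] 0.84
rack [ 0.633 -0.096  0.03 ] 0.67
end_block [0.655 0.118 0.01 ] 0.53
[[207.8, 191.4], [233.1, 193.9], [258.8, 196.1], [284.7, 198.8], [310.6, 201.1], [337.1, 203.4], [362.7, 206.0]]
```

Everything agrees: the nose fit residuals are under 0.5 mm, pink measures 70 x 25 mm, and the stem is at rack y -111. I'll move to the outer side of the stem.

Request:
arm_command --series '[[[0.158, -0.037, 0], 0.85], [[0.158, -0.037, 0], 0.85], [[0.158, -0.037, 0], 0.85], [[0.158, -0.037, 0], 0.85], [[0.158, -0.037, -0.19], 0.85], [[0.158, -0.037, -0.19], 0.85], [[0.158, -0.037, -0.19], 0.85], [[0.158, -0.037, -0.19], 0.85], [[0.158, -0.037, -0.19], 0.85], [[0.158, -0.037, -0.19], 0.85]]'

```text
clock: 3.9
position: [0.6336, -0.1405, 0.1033]
tcp_rot: [0.999, -0.044, -0.0, 0.0]
wrist_force: [0.5, -0.1, 1.4]
width: 0.0004
gripper_force: 0.0
```

```bash
cat >> look.py <<'E'
O=np.array([.5935,.0177]);_a=np.radians(-5.03);RR=np.array([[np.cos(_a),-np.sin(_a)],[np.sin(_a),np.cos(_a)]])
def tool():
    s=sensors.read_state();q=s["tcp_rot"]
    print("t",round(s["clock"],2),"tcp",s["position"].round(4),"rack",((s["position"][:2]-O)@RR).round(4),"yaw-rack",round(np.degrees(2*np.arctan2(q[1],q[0]))+5.03,2),"F",s["wrist_force"].round(1))
E
python3 - <<'E'
from look import *
tool(); p=wrist(); cv2.imwrite("pics/w2.png",p["img"])
E
```

```text
t 3.9 tcp [ 0.6336 -0.1405  0.1033] rack [ 0.0538 -0.1541] yaw-rack 0.04 F [ 0.5 -0.1  1.4]
```

View pics/w2.png

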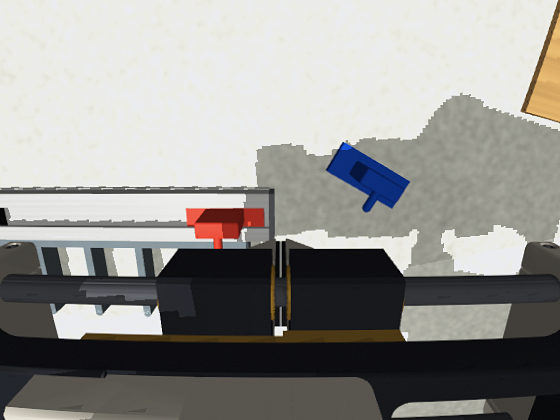

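The stem (215,220) is clear of the fingers at (280,245), and blue is at (368,175), well away. I'll descend and start pushing in +y.

Request:
arm_command --series '[[[0, 0, -0.04], 0], [[0, 0, -0.063], 0], [[0, 0, -0.063], 0], [[0, 0.002, -0.063], 0], [[0, 0.004, -0.063], 0], [[0, 0.006, -0.063], 0], [[0, 0.008, -0.063], 0]]'

```text
clock: 4.65
position: [0.6339, -0.1324, 0.0411]
tcp_rot: [0.999, -0.044, 0.001, 0.0]
wrist_force: [-0.7, 0.2, -0.4]
width: 0.0004
gripper_force: 0.0
```

Request:
arm_command --series '[[[0, 0.002, 0], 0], [[0, 0.004, 0], 0], [[0, 0.006, 0], 0], [[0, 0.008, 0], 0], [[0.001, 0.01, 0], 0], [[0.001, 0.01, 0], 0]]'

```text
clock: 5.25
position: [0.6343, -0.1222, 0.0396]
tcp_rot: [0.999, -0.043, -0.0, -0.0]
wrist_force: [-0.5, 0.2, 0.2]
width: 0.0003
gripper_force: 0.0
```

```bash
cat >> look.py <<'E'
def mark(p):  # coral stem-top blob -> rack frame extents of coral pixels at z=.046
    hsv=cv2.cvtColor(p["img"],cv2.COLOR_BGR2HSV); m=((hsv[...,0]<6)|(hsv[...,0]>175))&(hsv[...,1]>150)&(hsv[...,2]>190)
    m[:, :]&=True; n,l,st,c=cv2.connectedComponentsWithStats(m.astype(np.uint8)); return m,st[1:][st[1:,4]>15],c[1:][st[1:,4]>15]
E
python3 - <<'E'
from look import *
tool(); p=wrist(); cv2.imwrite("pics/w3.png",p["img"])
q=static("top")
for d in pinpoint(q,"marker")[:2]: print((np.array(d["location"][:2])-O)@RR)
E
```

```text
t 5.25 tcp [ 0.6343 -0.1222  0.0396] rack [ 0.0529 -0.1357] yaw-rack 0.05 F [-0.5  0.2  0.2]
[ 0.08538724 -0.22307254]
```

View pics/w3.png

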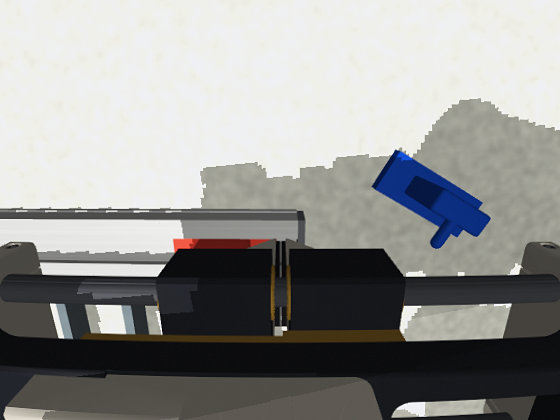

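Request:
arm_command --series '[[[0.0003, 0.003, 0], 0], [[0.0005, 0.006, 0], 0], [[0.0008, 0.009, 0], 0], [[0.001, 0.012, 0], 0], [[0.0013, 0.015, 0], 0], [[0.0016, 0.018, 0], 0], [[0.0019, 0.021, 0], 0], [[0.0021, 0.024, 0], 0], [[0.0024, 0.027, 0], 0], [[0.0026, 0.03, 0], 0]]'

```text
clock: 6.4
position: [0.6369, -0.0923, 0.0397]
tcp_rot: [0.999, -0.044, 0.0, 0.0]
wrist_force: [0.4, -0.3, -0.5]
width: 0.0002
gripper_force: 0.2
```

```bash
python3 - <<'E'
from look import *
tool(); q=static("scene"); cv2.imwrite("pics/s4.png",q["img"])
for n in("pinpoint","boxes_of"):
  for d in globals()[n](q,"marker")[:3]: print((np.array(d["location"][:2])-O)@RR,d["location"][2],d["score"])
cv2.imwrite("pics/s4c.png",cv2.resize(q["img"][180:330,180:430],None,fx=3,fy=3,interpolation=cv2.INTER_CUBIC))
E
```

```text
t 6.4 tcp [ 0.6369 -0.0923  0.0397] rack [ 0.0528 -0.1057] yaw-rack 0.03 F [ 0.4 -0.3 -0.5]
[ 0.08127187 -0.21851582] 0.0006 0.76
[ 0.05312469 -0.07322416] 0.0028 0.56
[ 0.05672276 -0.07190361] 0.0311 0.79
```

View pics/s4c.png

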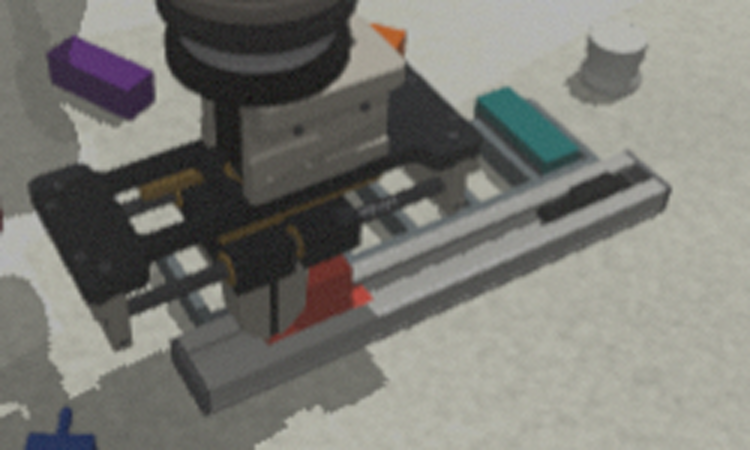

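The red stem is in contact with the fingertip, at rack y of about -0.073 (tool + 33 mm). I'll continue to just short of the target and measure there.

Request:
arm_command --series '[[[0.0004, 0.005, 0], 0], [[0.0009, 0.01, 0], 0], [[0.0013, 0.015, 0], 0], [[0.0018, 0.02, 0], 0], [[0.0022, 0.025, 0], 0], [[0.0026, 0.03, 0], 0], [[0.0031, 0.035, 0], 0], [[0.0035, 0.04, 0], 0], [[0.0038, 0.043, 0], 0], [[0.004, 0.0455, 0], 0]]'

```text
clock: 7.55
position: [0.6409, -0.0467, 0.0397]
tcp_rot: [0.999, -0.043, 0.0, 0.0]
wrist_force: [0.4, -0.7, -0.7]
width: 0.0005
gripper_force: 0.2
```

```bash
python3 - <<'E'
from look import *
tool()
for k in range(2):
 q=static("scene"); 
 for n in("pinpoint","boxes_of"):
  for d in globals()[n](q,"marker")[:3]: print((np.array(d["location"][:2])-O)@RR,d["location"][2],d["score"])
E
```

```text
t 7.55 tcp [ 0.6409 -0.0467  0.0397] rack [ 0.0528 -0.06  ] yaw-rack 0.05 F [ 0.4 -0.7 -0.7]
[ 0.07969557 -0.21885533] -0.0024 0.72
[ 0.05189194 -0.02956411] 0.0031 0.58
[ 0.05875977 -0.02775499] 0.029 0.87
[ 0.08559281 -0.22084594] 0.0094 0.69
[ 0.07967486 -0.21976063] -0.0007 0.72
[ 0.05122728 -0.02771526] 0.0036 0.7
[ 0.08513857 -0.22138786] 0.0073 0.83
[ 0.05897094 -0.02673253] 0.0299 0.69
```

Request:
arm_command --series '[[[0.0002, 0.002, 0], 0], [[0.0004, 0.004, 0], 0], [[0.0005, 0.0055, 0], 0], [[0.0006, 0.0065, 0], 0], [[0.0006, 0.0065, 0], 0], [[0.0004, 0.003, 0], 0], [[0, -0.005, 0], 0], [[-0.001, -0.012, 0], 0], [[-0.001, -0.012, 0.03], 0], [[-0.001, -0.012, 0.08], 0]]'

```text
clock: 8.85
position: [0.6374, -0.0597, 0.1168]
tcp_rot: [0.999, -0.044, -0.004, -0.001]
wrist_force: [0.3, 0.1, -0.3]
width: 0.0006
gripper_force: 0.0
```

Request:
arm_command --series '[[[-0.05, 0.02, 0.05], 0], [[-0.1, 0.03, 0.1], 0], [[-0.14, 0.04, 0.16], 0], [[-0.19, 0.04, 0.16], 0], [[-0.22, 0.04, 0.16], 0], [[-0.22, 0.04, 0.16], 0]]'

```text
clock: 9.45
position: [0.4174, -0.0191, 0.2811]
tcp_rot: [0.999, -0.044, 0.001, 0.0]
wrist_force: [-0.6, -0.2, 0.1]
width: 0.0001
gripper_force: 0.0
```

```bash
python3 - <<'E'
from look import *
tool()
for q in (wrist(),static("scene"),static("top")):
 for n in("pinpoint","boxes_of"):
  for d in globals()[n](q,"marker")[:3]: print(n,(np.array(d["location"][:2])-O)@RR,d["location"][2],d["score"])
 if "mount" in q:
  cv2.imwrite("pics/w5.png",q["img"]); im=q["img"]
  uv=proj(q,np.r_[O+RR@[0,-.021],.018]); print(uv)
  u,v=int(uv[0,0]),int(uv[0,1]); u0=min(max(u-120,0),300); v0=max(v-75,0); print(u0,v0)
  cv2.imwrite("pics/w5c.png",cv2.resize(im[v0:v0+195,u0:u0+260],None,fx=3,fy=3,interpolation=cv2.INTER_CUBIC))
E
```

```text
t 9.45 tcp [ 0.4174 -0.0191  0.2811] rack [-0.1722 -0.0521] yaw-rack 0.01 F [-0.6 -0.2  0.1]
[[253.38357518  28.12951088]]
133 0
pinpoint [ 0.05419259 -0.02604885] 0.0045 0.82
pinpoint [ 0.08365629 -0.22051446] 0.0004 0.81
boxes_of [ 0.05694114 -0.02420075] 0.0342 0.77
boxes_of [ 0.08493058 -0.22130578] 0.0084 0.55
pinpoint [ 0.04953214 -0.02214243] 0.0047 0.96
pinpoint [ 0.08346825 -0.22294029] -0.0003 0.9
boxes_of [ 0.04859177 -0.02172326] 0.0296 0.94
boxes_of [ 0.07850896 -0.21906016] 0.0084 0.74
```

View pics/w5c.png

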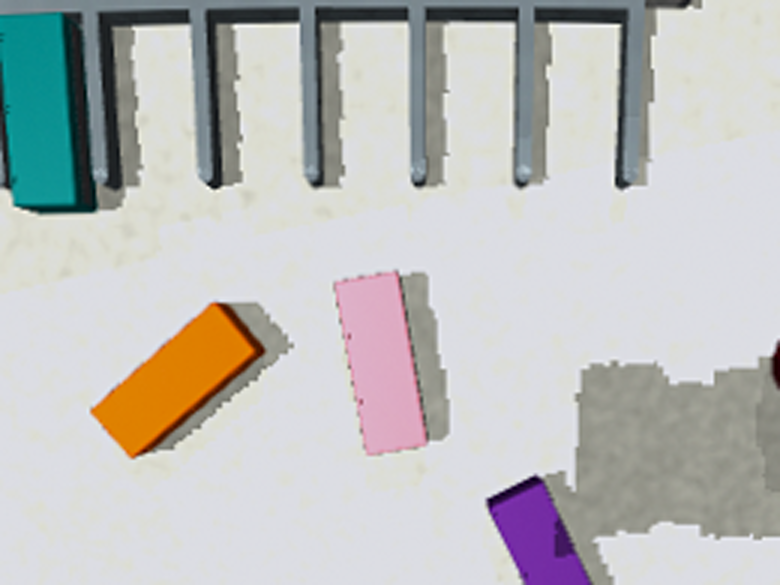

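The marker is settled at rack y of about -0.023. Pink is untouched, with its front leaning left toward +y, and purple is to the lower right. I'll measure pink precisely.

```bash
cat >> look.py <<'E'
def pink(p):
    hsv=cv2.cvtColor(p["img"],cv2.COLOR_BGR2HSV)
    m=((hsv[...,0]>150)&(hsv[...,0]<178)&(hsv[...,1]>40)&(hsv[...,1]<150)&(hsv[...,2]>150)).astype(np.uint8)
    for c in sorted(cv2.findContours(m,0,cv2.CHAIN_APPROX_NONE)[0],key=cv2.contourArea)[::-1][:3]:
        if cv2.contourArea(c)<60: continue
        W=(onplane(p,c.reshape(-1,2),.026)[:,:2]-O)@RR*1000
        r=cv2.minAreaRect(W.astype(np.float32)); b=cv2.boxPoints(r); 
        e=max((b[1]-b[0],b[2]-b[1]),key=np.linalg.norm); e=e*np.sign(e[0])
        print("pink rack mm",np.round(r[0],1),"size",np.round(r[1],1),"yaw",round(np.degrees(np.arctan2(e[1],e[0])),1))
E
python3 - <<'E'
from look import *
tool(); pink(wrist()); pink(static("top"))
E
```

```text
t 9.9 tcp [ 0.4204 -0.0192  0.2789] rack [-0.1692 -0.0519] yaw-rack 0.02 F [-0.6 -0.1  0.4]
pink rack mm [-105.8  -27.2] size [69.6 25.7] yaw 9.7
pink rack mm [-105.3  -28.2] size [67.5 25.1] yaw 9.4
pink rack mm [-27.9 478.9] size [83.2 16.1] yaw 28.2
```

Request:
arm_command --series '[[[0.039, -0.0265, -0.02], 0], [[0.039, -0.0265, -0.07], 0], [[0.039, -0.0265, -0.12], 0], [[0.039, -0.0265, -0.17], 0], [[0.039, -0.0265, -0.21], 0], [[0.039, -0.0265, -0.235], 0], [[0.039, -0.0265, -0.25], 0], [[0.039, -0.0265, -0.257], 0], [[0.039, -0.0265, -0.257], 0], [[0.039, -0.0265, -0.257], 0]]'

```text
clock: 11.0
position: [0.4594, -0.0456, 0.0232]
tcp_rot: [0.999, -0.044, 0.0, 0.0]
wrist_force: [0.3, -0.8, -0.0]
width: 0.0005
gripper_force: 0.0
```

```bash
python3 - <<'E'
from look import *
tool(); pink(static("top"))
E
```

```text
t 11.0 tcp [ 0.4594 -0.0456  0.0232] rack [-0.128  -0.0748] yaw-rack 0.04 F [ 0.3 -0.8 -0. ]
pink rack mm [-28.6 478.5] size [81.9 16. ] yaw 27.2
```

Request:
arm_command --series '[[[0.0003, 0.003, 0], 0], [[0.0005, 0.006, 0], 0], [[0.0008, 0.009, 0], 0], [[0.001, 0.012, 0], 0], [[0.0013, 0.015, 0], 0], [[0.0015, 0.017, 0], 0], [[0.0015, 0.017, 0], 0], [[0.001, 0.01, 0], 0], [[0, 0, 0], 0], [[0, 0, 0.04], 0]]'

```text
clock: 12.05
position: [0.4559, -0.0463, 0.0595]
tcp_rot: [0.999, -0.044, -0.005, -0.001]
wrist_force: [0.0, -0.5, 0.0]
width: 0.0003
gripper_force: 0.0
```

Request:
arm_command --series '[[[-0.01, 0, 0.05], 0], [[-0.025, 0, 0.1], 0], [[-0.04, 0, 0.15], 0], [[-0.04, 0, 0.2], 0], [[-0.04, 0, 0.22], 0], [[-0.04, 0, 0.22], 0]]'

```text
clock: 12.65
position: [0.4203, -0.0468, 0.2866]
tcp_rot: [0.999, -0.044, 0.004, 0.001]
wrist_force: [0.1, -0.1, 0.1]
width: 0.0002
gripper_force: 0.0
```

```bash
python3 - <<'E'
from look import *
tool(); pink(wrist()); pink(static("top"))
E
```

```text
t 12.65 tcp [ 0.4203 -0.0468  0.2866] rack [-0.1669 -0.0794] yaw-rack -0.02 F [ 0.1 -0.1  0.1]
pink rack mm [-104.7  -24.4] size [69.6 25.7] yaw 4.3
pink rack mm [-104.7  -25.4] size [68.2 23.8] yaw 5.3
pink rack mm [-27.9 478.9] size [83.2 16.1] yaw 28.2
```

Request:
arm_command --series '[[[0.0395, 0.004, -0.03], 0], [[0.0395, 0.004, -0.08], 0], [[0.0395, 0.004, -0.13], 0], [[0.0395, 0.004, -0.18], 0], [[0.0395, 0.004, -0.22], 0], [[0.0395, 0.004, -0.245], 0], [[0.0395, 0.004, -0.258], 0], [[0.0395, 0.004, -0.264], 0], [[0.0395, 0.004, -0.264], 0], [[0.0395, 0.004, -0.264], 0]]'

```text
clock: 13.75
position: [0.4583, -0.0416, 0.0188]
tcp_rot: [0.999, -0.044, -0.0, 0.0]
wrist_force: [0.2, -0.1, -0.5]
width: 0.0003
gripper_force: 0.0
```

```bash
python3 - <<'E'
from look import *
tool()
E
```

```text
t 13.75 tcp [ 0.4583 -0.0416  0.0188] rack [-0.1295 -0.0709] yaw-rack 0.03 F [ 0.2 -0.1 -0.5]
```

Request:
arm_command --series '[[[0.0005, 0.006, 0.001], 0], [[0.0008, 0.009, 0.001], 0], [[0.001, 0.012, 0.001], 0], [[0.0012, 0.014, 0.001], 0], [[0.0014, 0.016, 0.001], 0], [[0.0014, 0.016, 0.001], 0], [[0.001, 0.01, 0.001], 0], [[0.0004, 0.004, 0.001], 0], [[0.012, 0.001, 0.001], 0], [[0.0243, 0.0015, 0.001], 0]]'

```text
clock: 14.75
position: [0.4827, -0.0411, 0.0197]
tcp_rot: [0.999, -0.044, -0.0, 0.0]
wrist_force: [0.2, -0.6, 0.3]
width: 0.0008
gripper_force: 0.0
```

Request:
arm_command --series '[[[0, 0, 0], 0], [[0.0003, 0.004, 0], 0], [[0.0006, 0.007, 0], 0], [[0.0009, 0.01, 0], 0], [[0.0011, 0.0125, 0], 0], [[0.0012, 0.0142, 0], 0], [[0.0012, 0.0142, 0], 0], [[0.0009, 0.01, 0], 0], [[0, 0, 0], 0], [[0, 0, 0.04], 0]]'

```text
clock: 15.75
position: [0.4796, -0.0408, 0.0563]
tcp_rot: [0.999, -0.044, -0.005, -0.001]
wrist_force: [0.8, -0.5, 0.5]
width: 0.0003
gripper_force: 0.0
```

Request:
arm_command --series '[[[-0.02, 0.01, 0.05], 0], [[-0.045, 0.02, 0.09], 0], [[-0.07, 0.03, 0.13], 0], [[-0.09, 0.03, 0.17], 0], [[-0.09, 0.03, 0.2], 0], [[-0.09, 0.03, 0.2], 0]]'

```text
clock: 16.35
position: [0.3942, -0.011, 0.2638]
tcp_rot: [0.999, -0.044, 0.005, 0.001]
wrist_force: [1.4, -0.2, 0.9]
width: 0.0004
gripper_force: 0.0
```

```bash
python3 - <<'E'
from look import *
tool(); pink(wrist()); pink(static("top"))
E
```

```text
t 16.35 tcp [ 0.3942 -0.011   0.2638] rack [-0.196 -0.046] yaw-rack 0.01 F [ 1.4 -0.2  0.9]
pink rack mm [-104.1  -22. ] size [69.5 25.8] yaw 0.9
pink rack mm [-103.7  -23.1] size [67.8 24.4] yaw 0.2
pink rack mm [-28.7 478.5] size [81.7 16.1] yaw 28.2
```

Pink is aligned: rack y -22.5, yaw under 1°. Next is the end push from behind.

Request:
arm_command --series '[[[0.038, 0.0215, -0.03], 0], [[0.038, 0.0215, -0.08], 0], [[0.038, 0.0215, -0.13], 0], [[0.038, 0.0215, -0.18], 0], [[0.038, 0.0215, -0.21], 0], [[0.038, 0.0215, -0.23], 0], [[0.038, 0.0215, -0.242], 0], [[0.038, 0.0215, -0.242], 0], [[0.038, 0.0215, -0.242], 0]]'

```text
clock: 17.35
position: [0.4293, 0.0114, 0.0161]
tcp_rot: [0.999, -0.044, -0.002, -0.0]
wrist_force: [-0.7, -1.1, -0.5]
width: 0.0007
gripper_force: 0.0
```

```bash
python3 - <<'E'
from look import *
tool()
E
```

```text
t 17.35 tcp [0.4293 0.0114 0.0161] rack [-0.163  -0.0207] yaw-rack 0.02 F [-0.7 -1.1 -0.5]
```

Request:
arm_command --series '[[[0.005, -0.0004, 0.006], 0], [[0.01, -0.0009, 0.006], 0], [[0.015, -0.0013, 0.006], 0], [[0.02, -0.0018, 0.006], 0], [[0.025, -0.0022, 0.006], 0], [[0.03, -0.0026, 0.006], 0], [[0.035, -0.0031, 0.006], 0], [[0.04, -0.0035, 0.006], 0], [[0.0458, -0.004, 0.006], 0], [[0.0458, -0.004, 0.006], 0]]'

```text
clock: 18.35
position: [0.4776, 0.0073, 0.0238]
tcp_rot: [0.999, -0.044, 0.001, 0.0]
wrist_force: [-0.1, 0.1, 0.2]
width: 0.0005
gripper_force: 0.0
```

```bash
python3 - <<'E'
from look import *
tool(); p=wrist(); cv2.imwrite("pics/w6.png",p["img"]); pink(p)
q=static("scene"); pink(q)
E
```

```text
t 18.35 tcp [0.4776 0.0073 0.0238] rack [-0.1145 -0.0205] yaw-rack 0.03 F [-0.1  0.1  0.2]
pink rack mm [-67.3 -22.2] size [25.7 68.9] yaw -0.1
pink rack mm [-54.  -20.3] size [23.1 37.7] yaw -0.1
pink rack mm [ 27.2 478.2] size [156.7  13.2] yaw 27.7
```

View pics/w6.png

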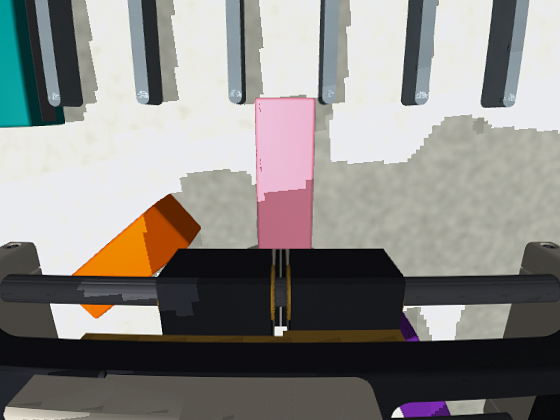

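Pink (255–315 px) is squarely between the third gap's noses (236 and 327), with yaw of about 0. I'll push on.

Request:
arm_command --series '[[[0.006, -0.0005, 0], 0], [[0.012, -0.0011, 0], 0], [[0.018, -0.0016, 0], 0], [[0.024, -0.0021, 0], 0], [[0.03, -0.0026, 0], 0], [[0.036, -0.0032, 0], 0], [[0.042, -0.0037, 0], 0], [[0.048, -0.0042, 0], 0], [[0.054, -0.0047, 0], 0], [[0.057, -0.005, 0], 0]]'

```text
clock: 19.45
position: [0.5342, 0.0024, 0.0237]
tcp_rot: [0.999, -0.044, 0.0, 0.0]
wrist_force: [-1.4, -0.5, 0.6]
width: 0.0003
gripper_force: 0.5
```

Request:
arm_command --series '[[[0.001, 0, 0], 0], [[0.002, 0, 0], 0], [[0.003, 0, 0], 0], [[0.004, 0, 0], 0], [[0.004, 0, 0], 0]]'

```text
clock: 19.95
position: [0.5376, 0.0025, 0.0237]
tcp_rot: [0.999, -0.044, 0.0, 0.0]
wrist_force: [-0.4, -0.3, -0.1]
width: 0.0004
gripper_force: 0.0
```

```bash
python3 - <<'E'
from look import *
tool(); pink(wrist())
E
```

```text
t 19.95 tcp [0.5376 0.0025 0.0237] rack [-0.0543 -0.02  ] yaw-rack 0.04 F [-0.4 -0.3 -0.1]
pink rack mm [ -7.7 -22. ] size [68.6 25.6] yaw 0.1
```

Pink is at -7.7 and needs about 2–3 mm more, until there's contact force.

Request:
arm_command --series '[[[0.001, 0, 0], 0], [[0.002, 0, 0], 0], [[0.003, 0, 0], 0], [[0.003, 0, 0], 0]]'

```text
clock: 20.4
position: [0.5387, 0.0026, 0.0235]
tcp_rot: [0.999, -0.043, -0.002, 0.0]
wrist_force: [-7.1, -1.1, 4.5]
width: 0.0003
gripper_force: 3.3
```

```bash
python3 - <<'E'
from look import *
tool(); pink(wrist())
E
```

```text
t 20.4 tcp [0.5387 0.0026 0.0235] rack [-0.0533 -0.0198] yaw-rack 0.04 F [-7.1 -1.1  4.5]
pink rack mm [ -6.9 -21.9] size [68.9 25.6] yaw 0.0
```

The 7 N contact shows it is home against the wall. I'll retreat and do a final check.

Request:
arm_command --series '[[[-0.004, 0, 0], 0], [[-0.015, 0.001, 0], 0], [[-0.035, 0.003, 0], 0], [[-0.05, 0.004, 0.02], 0], [[-0.07, 0.004, 0.06], 0], [[-0.09, 0.004, 0.1], 0], [[-0.11, 0.004, 0.15], 0], [[-0.12, 0.004, 0.2], 0], [[-0.12, 0.004, 0.23], 0], [[-0.12, 0.004, 0.23], 0]]'

```text
clock: 21.45
position: [0.4228, 0.0062, 0.2586]
tcp_rot: [0.999, -0.044, 0.006, 0.001]
wrist_force: [-0.2, -0.1, -0.7]
width: 0.0003
gripper_force: 0.0
```

```bash
python3 - <<'E'
from look import *
tool(); p=wrist(); q=static("top"); pink(p); pink(q)
for n in("marker","stored","jar","polish"):
  print(n,[np.round(d["location"],3).tolist() for d in pinpoint(q,n)[:2]],[((np.array(d["location"][:2])-O)@RR).round(3).tolist() for d in pinpoint(p,n)[:2]])
cv2.imwrite("pics/end.png",q["img"])
E
```

```text
t 21.45 tcp [0.4228 0.0062 0.2586] rack [-0.169  -0.0265] yaw-rack 0.04 F [-0.2 -0.1 -0.7]
pink rack mm [ -7.8 -22. ] size [68.9 25.8] yaw 0.3
pink rack mm [ -6.6 -22.6] size [69.  25.4] yaw 0.2
pink rack mm [-27.9 478.9] size [83.4 16.1] yaw 28.2
marker [[0.64, -0.006, 0.005], [0.655, -0.212, 0.002]] []
stored [] [[-0.007, 0.106]]
jar [[0.57, 0.225, 0.001]] [[-0.045, 0.204]]
polish [[0.471, -0.18, -0.002]] [[-0.099, -0.209]]
```

View pics/end.png

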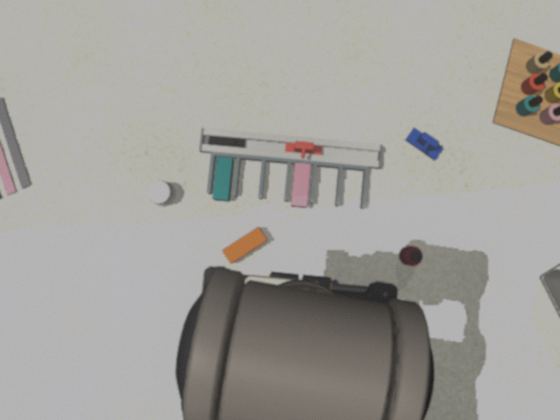

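The pink block sits in the third gap at (301,185), level with the teal block, and the marker is centred behind it at (304,149). The jar, polish bottle and look-alikes haven't moved.

Request:
arm_command --series '[[[0, 0, 0], 0], [[0, 0, 0], 0], [[0, 0, 0], 0], [[0, 0, 0], 0]]'

```text
clock: 22.35
position: [0.4204, 0.0065, 0.2537]
tcp_rot: [0.999, -0.044, 0.0, 0.0]
wrist_force: [0.1, 0.1, -0.4]
width: 0.0004
gripper_force: 0.0
```

```bash
python3 -c "
from bench import order; print(order.close_job())"
```

```text
the job is handed in; nothing more can be done
None
```

The job is handed in at about 22 s, with no verdict returned: the coral marker stands behind the third gap from its parked (-y) end, the pink block was pushed home into that gap until it pressed on the back wall, and the teal block, jar and polish bottle are where they started.

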